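Flick the flywheel and catch it on the index

ROBOT

A 6-joint arm with a two-finger parallel gripper is mounted at the origin on the work surface. World frame = base frame: x ahead of the robot, y to its left, z up, the work surface at z = 0. Lengths are in m, angles in rad, forces in N, time in s.
With the tool pointing down it reaches from about 0.35 to 1 m from the base axis. Payload 7.1 kg.
Tool frame: the origin (TCP) lies midway between the tips of the shut fingers; the grasp point (between the pads) lies bot.grip_point_offset behind it (bot.grip_point_offset is the distance from the TCP to the grasp point, in m); z points along the fingers, y is the line along which they close (so a half turn about z gives the same grasp; the last joint's range is limited). The gripper opens to 85 mm and grips with 20 to 120 N. Pads are 22 mm wide; open, the fingers measure 114 mm over their backs; the gripper's body (76 mm by 85 mm) begins 54 mm behind the grasp point. The pads swing forward as they close: fully open they stand 13 mm farther back than shut.
Start: joints at [1.108, 0.423, 1.63, -0, 1.089, -0.019], TCP at [0.268, 0.564, 0.231] pointing down, gripper open.
Joint ranges: [-3, 3], [-0.9, 2.11], [0.09, 2.58], [-1.31, 4.45], [0.11, 2.69], [-2.54, 2.54]. Speed limits (rad/s): [2.39, 2.39, 3.01, 3.14, 3.14, 3.14].

INTERFACE

Orientations are given as a unit quaternion [w, x, y, z].
In Python, from rig import readout, viewer, workorder, bot gives the robot as it stands.
- The arm moves only by the tool move_arm, never from a script. Its argument "moves" is a list of rows, each an object of numbers: "tx", "ty", "tz": the shift along the tool's x, y, z scaled (see below); "roll": the turn about the tool's z scaled (see below); "jaw": the gripper command: -1 is shut, 1 is fully open, values between are in proportion. A call has 1 to 12 rows; each row shifts and turns the commanded pose from where the row before left it, along the tool's axes as they then stand; what a row does not reach is not made up. The controller multiplies each number of a shift by 0.05 m and each number of a turn by 0.15 rad. A row lasts 1/10 s, in which the tool goes at most 50 mm and 8.59 degrees, less where a joint would pass 70% of its speed; a pose out of reach is approached as far as the arm can. A call with a number of a shift or a turn outside -1 to 1 is refused whole. A call with a gripper value outside its range is refused whole. The fingers move at their own pace and stop on an object; "grip_force" is the grip in N (left out, the last holds). Time passes only in rows, so rows that do not move let the fingers close. It gives the time, the measured TCP pose, the force, the opening and the grip force at its end, in the units of the state.
- readout.sense(): the state, without advancing time (a new reading comes with each control period).
- viewer.read_camera(name): name is "scene" or "top"; returns (picture, depth): 400x640x3 uint8, red, green, blue; 400x640 float32, m along the optical axis (not along the pixel's ray), 0 where there is no reading.
- viewer.camera_params(name): a dict with "camera_matrix" (3x3 intrinsics, pixels), "rvec" (rotation vector, rad) and "tvec" (3), from world to camera coordinates, as OpenCV has them. Camera axes: x right, y down, z forward; pixel columns grow to the right and rows downward; lengths in m; the calibration is good to about 2 mm. A picture is of the moment at which its call begins. camera_params takes no time and is no camera call.
- workorder.hand_in(): hands the job in; it is judged then, once.
The state is a dict: "time_s": time; "qpos": joint angles; "qd": joint speeds; "tau": joint torques, N m; "ee_pos": TCP position; "tcp_rot": TCP orientation; "force": force on the tool from outside, world axes, zero at the start; "moment": the same for the moment, N m; "finger_gap": opening from 0.0 (shut) to 1.0 (fully open); "finger_force": force on a finger pad.
Only numpy, scipy, OpenCV 4.12 (cv2) and the standard library are available. Lean on these libraries where they do the work, as an engineer would, in place of code of your own. Each camera call takes 0.05 s, during which the arm holds its last target. There are 200 camera calls.

TASK

Check the flywheel's bearing: flick its upright crank pin with a fingertip so that the wheel spins freely anticlockwise (seen from above), and let it run untouched until the pin has passed the index block and gone on round at least another half turn. Then, while it is still running, brake it lightly with a fingertip so that it stops with the crank pin in front of the index block; once it has passed the index block it must not come to rest anywhere else. Use the outside of the shut fingers without pinching anything, leave everything else standing where it is, and finish clear of the wheel, which stays at rest on its mark.

Things in the scene. Friction and masses are not known exactly. Their poses are not given: they have to be found in the camera images.
- flywheel (a joint): turning angle of the flywheel about its upright spindle, rad, growing anticlockwise seen from above and counting on over several turns; it starts between 0.8 and 4.0. 0, 2 pi, 4 pi ...: crank pin exactly in front of the index block. It runs nearly free: untouched it slows by about 0.10 rad/s each second plus 4 % of its speed (let go at 2 rad/s it runs about 13 rad, at 2.5 about 19).
- pin (a point): middle of the crank pin's height: the only upright on the wheel, in a soft black rubber sleeve 16 mm in diameter, standing 32 mm above the rim top (top at 132 mm above the table), 75 mm from the spindle; it goes round with the wheel. This point is 16 mm above the rim top. Caught by a still fingertip it rebounds about 8 mm at 1 rad/s, growing with the square of the speed.
- index (a point): where the middle of the crank pin must stop: a fixed point on the pin's circle, 75 mm from the spindle, 16 mm above the rim top, straight in front of the index block. The index block is a fixed steel upright 24 mm wide just outside the rim (from 97 to 127 mm from the spindle), its top level with the rim top; nothing of it rises above the wheel.
- hub (a point): centre of the wheel on its spindle axis, at the height of the rim top (100 mm above the table). The wheel is a plain aluminium disc, 180 mm across and 18 mm thick, about 1 kg, lying level on a bearing column; a low nut on the hub (24 mm across, 6 mm high), nothing else rises above the rim but the crank pin.
- stand: fixed steel bed plate 300 x 300 x 14 mm that carries the bearing column (64 mm thick) and index block; origin at the centre of its underside on the table, under the spindle; its -x axis points from the spindle to the index block.
- bush: loose brass bush standing on the bed plate, 32 mm diameter, 35 mm high, origin under its centre; leave it alone.
- slug: loose steel slug standing on the bed plate, 28 mm diameter, 45 mm high, origin under its centre; leave it alone.
- toolholder: loose steel lathe tool holder, 50 x 36 x 30 mm with an 18 mm stud on top, on the table; leave it alone.
- oil: small white oil bottle, 40 mm diameter, 85 mm high, on the table; leave it alone.
- driver: screwdriver lying on the table; leave it alone.
- spanner: spanner lying on the table; leave it alone.
- cup: open steel cup, 60 mm across, 50 mm high, on the table; leave it alone.

How it is judged:
On the way, in this order (a step that is already met when the one before it is completed fails the run):
1. the wheel, flicked, spins anticlockwise at more than 0.6 rad/s with nothing of the robot touching it (velocity of joint flywheel above 0.6 rad/s and contact force between each of the fingers, the arm and flywheel below 0.05 N), for 0.2 s.
2. the crank pin has passed the index block and gone half a turn farther (joint value above 9.4), the wheel still running forwards and untouched (value of joint flywheel above 9.4 rad and velocity of joint flywheel above 0.1 rad/s and contact force between each of the fingers, the arm and flywheel below 0.05 N).
3. with the pin within 30 mm of its place at the index block, a fingertip touches the wheel, or stands there within 70 mm with the wheel slower than 0.3 rad/s (horizontal distance between pin and index below 0.03 m and (contact force between the fingers and flywheel above 0.05 N or (distance between the grasp point and index below 0.07 m and velocity of joint flywheel between -0.3 and 0.3 rad/s))).
At the end, for the whole second after the job is handed in: the crank pin stands in front of the index block, its axis within 12 mm of the block's middle line, the wheel at rest (under 0.02 rad/s) and untouched (horizontal distance between pin and index below 0.012 m and velocity of joint flywheel between -0.02 and 0.02 rad/s and value of joint flywheel above 9.4 rad and contact force between each of the fingers, the arm and flywheel below 0.05 N).
It fails at once if once past the index block (joint value above 7) the wheel comes to rest with the pin more than 30 mm from its place (value of joint flywheel above 7 rad and velocity of joint flywheel between -0.03 and 0.03 rad/s and horizontal distance between pin and index above 0.03 m).
It fails at once if the fingers press on the wheel or pinch its pin with more than 40 N (contact force between the fingers and flywheel above 40 N).
It fails at once if a loose thing is moved by more than 20 mm, lifted or carried (distance of any of bush, slug, toolholder, oil, driver, spanner, cup from where it was at the start of the episode above 0.02 m).
It also fails if it takes over 58 s, if anything falls off the work surface, if the arm or the gripper's body presses on something with over 40 N, if the wrist force passes 120 N, or if a joint passes its speed limit or range.

## Working session

There is one attempt and no reset: what is moved stays moved. The work goes in short steps, Python scripts to look and compute and a tool call to move; the robot and the scene stay as the last step left them, time stands still between calls to the robot, and variables do not carry over. Pictures are saved under pics/ and viewed, at most 10 in all, crops included, and the job is handed in when it is done.

Besides the shell and the picture viewer there is one more tool, called after "Request:" by a JSON object that holds its "fn" and its "kwargs". move_arm: Moves the arm, as the interface text tells. Its arguments: {"type":"object","properties":{"moves":{"type":"array","items":{"type":"object","properties":{"tx":{"type":"number"},"ty":{"type":"number"},"tz":{"type":"number"},"roll":{"type":"number"},"jaw":{"type":"number"}}}},"grip_force":{"type":"number"}},"required":["moves"]}

```bash
mkdir -p pics; ls; python3 - <<'E'
from rig import readout, viewer, workorder, bot
import cv2,numpy as np
print(readout.sense(), bot.grip_point_offset)
for n in("scene","top"):
    p,d=viewer.read_camera(n); cv2.imwrite(f"pics/{n}0.png",p[:,:,::-1]); np.save(f"pics/{n}0.npy",d)
    c=viewer.camera_params(n); print(c)
E
```

```text
pics
{'time_s': 0.0, 'qpos': array([ 1.10800180e+00,  4.23904303e-01,  1.63071300e+00, -3.26482471e-05,
        1.08862104e+00, -1.89925047e-02]), 'qd': array([-0.00067412, -0.00017753, -0.00052622, -0.00010577,  0.00024309,
       -0.00023858]), 'tau': array([ 6.23656979e-04, -5.57377982e+01, -2.81743079e+01,  5.09115864e-05,
        7.37061084e-03, -1.32946134e-07]), 'ee_pos': array([0.2680853 , 0.56395123, 0.23049705]), 'tcp_rot': array([-1.82266657e-04,  2.20076950e-01,  9.75482167e-01, -8.02532341e-04]), 'force': array([0.28954644, 0.0808163 , 0.38515585]), 'moment': array([0.00736438, 0.02390998, 0.0367848 ]), 'finger_force': 0.0, 'finger_gap': 0.9983097236848387} 0.0187
{'camera_matrix': array([[407.02063891,   0.        , 314.54416014],
       [  0.        , 407.02063891, 197.89251056],
       [  0.        ,   0.        ,   1.        ]]), 'rvec': array([ 1.44780741,  1.99915994, -0.95966562]), 'tvec': array([ 0.12208201, -0.28771755,  1.55569377])}
{'camera_matrix': array([[391.00330977,   0.        , 317.97667545],
       [  0.        , 391.00330977, 203.45905649],
       [  0.        ,   0.        ,   1.        ]]), 'rvec': array([ 2.15496854, -2.16800043,  0.1220551 ]), 'tvec': array([0.06248809, 0.57763862, 1.23286863])}
```

View pics/scene0.png

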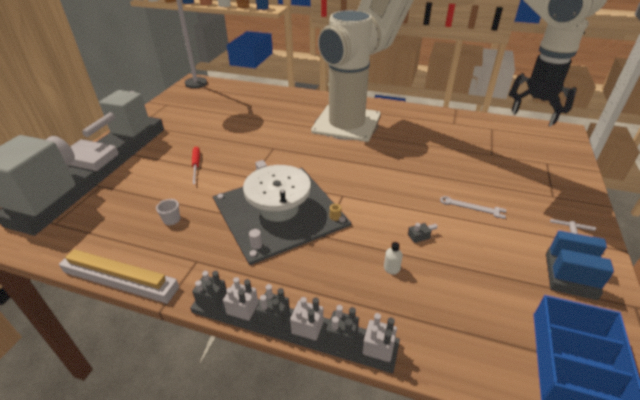

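View pics/top0.png

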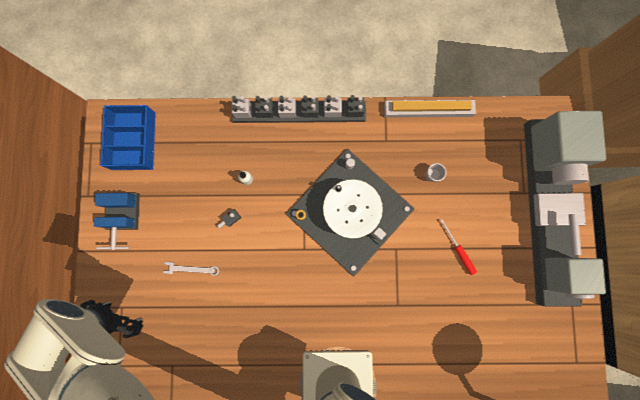

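The scene view shows the wheel at about (277,188) with the black pin at (283,196). In the top view the disc is at (352,208), the pin at (338,188), the light index block at (379,235), the brass bush at (300,214) and the slug at (348,158).

```bash
cat > h.py <<'E'
from rig import readout, viewer, workorder, bot
import cv2,numpy as np
def ray(n,uv,z):
    c=viewer.camera_params(n); R=cv2.Rodrigues(c['rvec'])[0]; o=-R.T@c['tvec']
    d=R.T@np.linalg.inv(c['camera_matrix'])@np.array([uv[0],uv[1],1.]); return (o+d*(z-o[2])/d[2])
def proj(n,P):
    c=viewer.camera_params(n); return cv2.projectPoints(np.array(P,float).reshape(-1,3),c['rvec'],c['tvec'],c['camera_matrix'],None)[0].reshape(-1,2)
E
python3 - <<'E'
from h import *
p=cv2.imread("pics/top0.png"); g=p.min(2)
m=(g>150).astype(np.uint8); m[:,:300]=0;m[:,400:]=0;m[:150]=0;m[270:]=0
n,l,s,c=cv2.connectedComponentsWithStats(m)
for i in range(1,n):
    if s[i,4]>8: print(s[i],c[i],ray("top",c[i],.1))
i=1+np.argmax(s[1:,4]); cs=cv2.findContours((l==i).astype(np.uint8),0,1)[0]
e=cv2.fitEllipse(cv2.convexHull(max(cs,key=cv2.contourArea))); print(e, ray("top",e[0],.1))
k=((p.max(2)<70)*255).astype(np.uint8); roi=k[175:200,325:350]; print(roi.sum()//255)
cv2.imwrite("pics/crop0.png",cv2.resize(p[145:280,280:420],None,fx=5,fy=4.4,interpolation=cv2.INTER_CUBIC))
for u in [(338,188),(379,235),(300,214),(348,160)]: print(u,ray("top",u,.1),ray("top",u,.116),ray("top",u,.132))
E
```

```text
[346 154   4   4  16] [347.5 155.5] [ 0.71986084 -0.0337833   0.1       ]
[346 159   9   8  54] [350.33333333 162.31481481] [ 0.69821389 -0.04225995  0.1       ]
[ 323  180   60   58 2596] [352.6972265  208.77503852] [ 0.55328213 -0.04726687  0.1       ]
[374 228  12  11  78] [379.76923077 232.98717949] [ 0.47884218 -0.12832387  0.1       ]
[351 266   5   4  18] [353.         267.66666667] [ 0.3752159  -0.04531777  0.1       ]
((352.4869384765625, 208.45851135253906), (58.1519775390625, 59.248260498046875), 105.5394287109375) [ 0.55425976 -0.04663895  0.1       ]
151
(338, 188) [ 0.61785881 -0.0030449   0.1       ] [ 0.61537758 -0.00223657  0.116     ] [ 0.61289635 -0.00142825  0.132     ]
(379, 235) [ 0.47275693 -0.12584241  0.1       ] [ 0.47222504 -0.12338439  0.116     ] [ 0.47169315 -0.12092638  0.132     ]
(300, 214) [0.53821716 0.11404837 0.1       ] [0.53680586 0.11328363 0.116     ] [0.53539455 0.11251889 0.132     ]
(348, 160) [ 0.7055841  -0.03512822  0.1       ] [ 0.70192435 -0.03388888  0.116     ] [ 0.69826459 -0.03264955  0.132     ]
```

View pics/crop0.png

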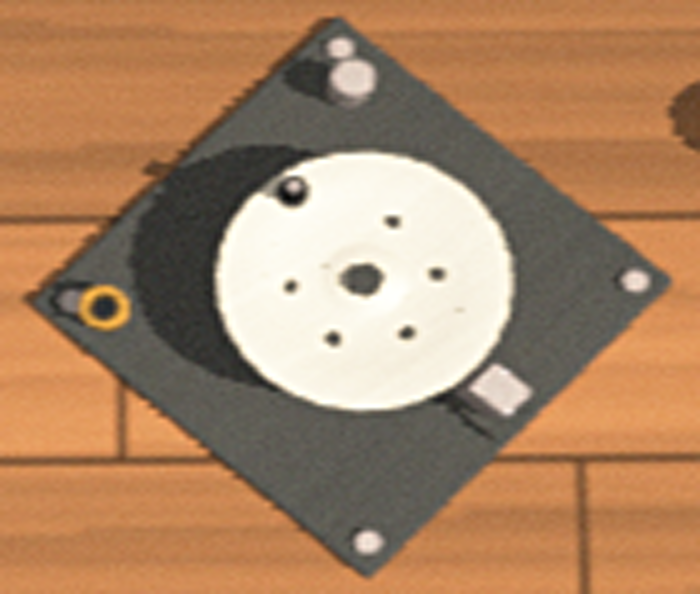

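The crop shows the pin top at about (338.6,187.7) and the block top at (379.8,233.5) in full-image pixels. The plate screws are at (348.2,155.5), (406.8,208.6), (353.6,267.8) and (293.6,213.2).

```bash
python3 - <<'E'
from h import *
S=np.array([ray("top",u,.017) for u in[(348.2,155.5),(406.8,208.6),(353.6,267.8),(293.6,213.2)]])[:,:2]
print(S,S.mean(0)); hub=np.array(ray("top",(352.49,208.46),.1)[:2]); print("hub",hub)
e=(S[1]+S[2]-S[0]-S[3]); print("idx ang plate",np.degrees(np.arctan2(e[1],e[0])))
e2=(S[2]+S[3]-S[0]-S[1]); print("other-edge",np.degrees(np.arctan2(e2[1],e2[0]))+90)
b=np.array(ray("top",(379.8,233.5),.1)[:2])-hub; print("block",b,np.hypot(*b),np.degrees(np.arctan2(b[1],b[0])))
# scene cam: disc ellipse
p=cv2.imread("pics/scene0.png"); m=(p.min(2)>120).astype(np.uint8); k=np.zeros_like(m);k[160:215,235:320]=1;m*=k
cs=cv2.findContours(m,0,1)[0]; c=max(cs,key=cv2.contourArea); print(cv2.boundingRect(c))
for r in [(.132,338.6,187.7)]:
    q=np.array(ray("top",r[1:],r[0])[:2])-hub; print("pin",q,np.hypot(*q),np.degrees(np.arctan2(q[1],q[0])))
print("scene pin proj test", [proj("scene",[*(hub+.075*np.array([np.cos(a),np.sin(a)])),.132]).round(1) for a in np.radians([32,37,42])], "hub",proj("scene",[*hub,.106]))
a=np.radians(-133); i=hub+.075*np.array([np.cos(a),np.sin(a)]); print("index",i)
E
```

```text
[[ 0.7398258  -0.04244654]
 [ 0.56114449 -0.23160296]
 [ 0.37074237 -0.0543806 ]
 [ 0.54829176  0.13894894]] [ 0.55500111 -0.04737029]
hub [ 0.55425512 -0.04664825]
idx ang plate -132.96446694002563
other-edge 226.8035149911911
block [-0.07696812 -0.08173179] 0.11226832739410615 -133.28067823707855
(243, 160, 68, 49)
pin [0.05953922 0.04341116] 0.07368478736321943 36.09648985656988
scene pin proj test [array([[281.4, 190.9]]), array([[283.9, 190.4]]), array([[286.4, 189.8]])] hub [[277.26143124 181.73480081]]
index [ 0.50310524 -0.10149977]
```

Request:
{"fn": "move_arm", "kwargs": {"moves": [{"jaw": -1},{"jaw": -1}]}}

```text
$.moves[0]: bad value
```

Request:
{"fn": "move_arm", "kwargs": {"moves": [{"tx": 0,"ty": 0,"tz": 0,"roll": 0.83,"jaw": -1},{"tx": 0,"ty": 0,"tz": 0,"roll": 0.83,"jaw": -1},{"tx": 0,"ty": 0,"tz": 0,"roll": 0.83,"jaw": -1},{"tx": 0,"ty": 0,"tz": 0,"roll": 0.83,"jaw": -1}], "grip_force": 20}}

```text
time_s: 0.5
ee_pos: [0.2682, 0.5642, 0.2308]
tcp_rot: [0.0, 0.456, 0.89, -0.0]
force: [-0.3, 0.1, 0.2]
finger_gap: 0.334
finger_force: 0.0
```

Request:
{"fn": "move_arm", "kwargs": {"moves": [{"tx": -0.9,"ty": -0.07,"tz": 0,"roll": 0,"jaw": -1},{"tx": -0.9,"ty": -0.07,"tz": 0,"roll": 0,"jaw": -1},{"tx": -0.9,"ty": -0.07,"tz": 0,"roll": 0,"jaw": -1},{"tx": -0.9,"ty": -0.07,"tz": 0,"roll": 0,"jaw": -1},{"tx": -0.9,"ty": -0.07,"tz": 0,"roll": 0,"jaw": -1},{"tx": -0.9,"ty": -0.07,"tz": 0,"roll": 0,"jaw": -1},{"tx": -0.9,"ty": -0.07,"tz": 0,"roll": 0,"jaw": -1},{"tx": -0.9,"ty": -0.07,"tz": 0,"roll": 0,"jaw": -1},{"tx": -0.9,"ty": -0.07,"tz": 0,"roll": 0,"jaw": -1},{"tx": -0.9,"ty": -0.07,"tz": 0,"roll": 0,"jaw": -1},{"tx": -0.9,"ty": -0.07,"tz": 0,"roll": 0,"jaw": -1},{"tx": -0.9,"ty": -0.07,"tz": 0,"roll": 0,"jaw": -1}]}}

```text
time_s: 1.7
ee_pos: [0.5526, 0.1013, 0.2311]
tcp_rot: [-0.0, 0.454, 0.891, -0.0]
force: [-0.2, 0.9, 0.3]
finger_gap: -0.002
finger_force: 0.0
```

Request:
{"fn": "move_arm", "kwargs": {"moves": [{"tx": -0.9,"ty": -0.07,"tz": 0,"roll": 0,"jaw": -1},{"tx": -0.9,"ty": -0.07,"tz": 0,"roll": 0,"jaw": -1},{"tx": 0,"ty": 0,"tz": 0,"roll": 0,"jaw": -1},{"tx": 0,"ty": 0,"tz": 0,"roll": 0,"jaw": -1},{"tx": 0,"ty": 0,"tz": 0,"roll": 0,"jaw": -1}]}}

```text
time_s: 2.2
ee_pos: [0.5986, 0.0268, 0.2309]
tcp_rot: [-0.001, 0.454, 0.891, -0.0]
force: [-0.2, -0.1, -0.8]
finger_gap: -0.0
finger_force: 0.0
```

Request:
{"fn": "move_arm", "kwargs": {"moves": [{"tx": -0.9,"ty": -0.08,"tz": 0,"roll": 0,"jaw": -1},{"tx": -0.87,"ty": 0,"tz": 0,"roll": 0,"jaw": -1},{"tx": 0,"ty": 0,"tz": 0,"roll": 0,"jaw": -1},{"tx": 0,"ty": 0,"tz": 0,"roll": 0,"jaw": -1},{"tx": 0,"ty": 0,"tz": 0,"roll": 0,"jaw": -1}]}}

```text
time_s: 2.7
ee_pos: [0.6472, -0.0462, 0.231]
tcp_rot: [-0.001, 0.453, 0.892, -0.0]
force: [-0.8, -0.1, 0.5]
finger_gap: -0.0
finger_force: 0.0
```

Request:
{"fn": "move_arm", "kwargs": {"moves": [{"tx": 0.25,"ty": 0,"tz": 0,"roll": 0,"jaw": -1},{"tx": 0.25,"ty": 0,"tz": 0,"roll": 0,"jaw": -1}]}}

```text
time_s: 2.9
ee_pos: [0.6323, -0.0258, 0.2313]
tcp_rot: [-0.0, 0.453, 0.891, -0.0]
force: [-0.5, 0.6, -1.1]
finger_gap: 0.005
finger_force: 0.0
```

Request:
{"fn": "move_arm", "kwargs": {"moves": [{"tx": 0.25,"ty": 0,"tz": 0,"roll": 0,"jaw": -1}]}}

```text
time_s: 3.0
ee_pos: [0.6248, -0.0156, 0.2314]
tcp_rot: [-0.0, 0.453, 0.891, -0.0]
force: [0.1, -1.0, -0.4]
finger_gap: 0.001
finger_force: 0.0
```

Request:
{"fn": "move_arm", "kwargs": {"moves": [{"tx": 0.25,"ty": 0,"tz": 0,"roll": 0,"jaw": -1}]}}

```text
time_s: 3.1
ee_pos: [0.6177, -0.0057, 0.2315]
tcp_rot: [-0.0, 0.453, 0.891, 0.0]
force: [-0.3, -0.5, 0.9]
finger_gap: 0.002
finger_force: 0.0
```

Request:
{"fn": "move_arm", "kwargs": {"moves": [{"tx": -0.5,"ty": 0,"tz": 0.6,"roll": 0,"jaw": -1},{"tx": -0.5,"ty": 0,"tz": 0.6,"roll": 0,"jaw": -1},{"tx": 0,"ty": 0,"tz": 0,"roll": 0,"jaw": -1},{"tx": 0,"ty": 0,"tz": 0,"roll": 0,"jaw": -1},{"tx": 0,"ty": 0,"tz": 0,"roll": 0,"jaw": -1}]}}

```text
time_s: 3.6
ee_pos: [0.6483, -0.0469, 0.1725]
tcp_rot: [0.001, 0.454, 0.891, 0.0]
force: [-0.2, -0.4, 0.0]
finger_gap: -0.004
finger_force: 0.0
```

Request:
{"fn": "move_arm", "kwargs": {"moves": [{"tx": 0,"ty": 0,"tz": 0.6,"roll": 0,"jaw": -1},{"tx": 0,"ty": 0,"tz": 0.6,"roll": 0,"jaw": -1},{"tx": 0,"ty": 0,"tz": 0,"roll": 0,"jaw": -1},{"tx": 0,"ty": 0,"tz": 0,"roll": 0,"jaw": -1},{"tx": 0,"ty": 0,"tz": 0,"roll": 0,"jaw": -1}]}}

```text
time_s: 4.1
ee_pos: [0.6495, -0.0475, 0.1136]
tcp_rot: [0.002, 0.454, 0.891, 0.001]
force: [-0.7, 0.4, 0.4]
finger_gap: 0.001
finger_force: 0.0
```

```bash
python3 - <<'E'
from h import *
o=[]
for n in("scene","top"):
    p,d=viewer.read_camera(n); p=p[:,:,::-1]; c=p[150:240,220:340] if n=="scene" else p[150:260,290:420]
    o.append(cv2.resize(c,(390,330),interpolation=cv2.INTER_CUBIC))
cv2.imwrite("pics/pre.png",np.hstack(o)); print(readout.sense()['ee_pos'])
E
```

```text
[ 0.64937421 -0.04766789  0.11338873]
```

View pics/pre.png

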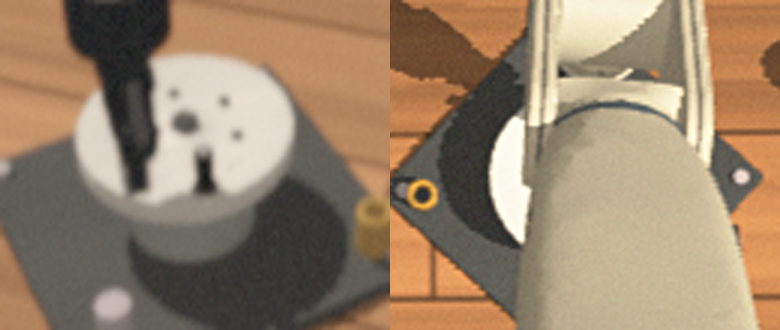

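The scene half shows the finger tip at crop (138,180), standing clear behind the pin at (204,170). The arm covers the wheel in the top view. Now I'll flick it.

Request:
{"fn": "move_arm", "kwargs": {"moves": [{"tx": 0.27,"ty": 0,"tz": 0,"roll": 0,"jaw": -1},{"tx": 0.27,"ty": 0,"tz": 0,"roll": 0,"jaw": -1},{"tx": 0.27,"ty": 0,"tz": 0,"roll": 0,"jaw": -1},{"tx": 0.27,"ty": 0,"tz": 0,"roll": 0,"jaw": -1},{"tx": 0.27,"ty": 0,"tz": 0,"roll": 0,"jaw": -1},{"tx": 0,"ty": 0,"tz": -0.5,"roll": 0,"jaw": -1},{"tx": 0,"ty": 0,"tz": -0.9,"roll": 0,"jaw": -1}]}}

```text
time_s: 4.9
ee_pos: [0.6052, 0.0081, 0.1788]
tcp_rot: [-0.003, 0.453, 0.891, -0.002]
force: [0.5, -0.2, -0.4]
finger_gap: -0.0
finger_force: 0.0
```

```bash
cat > pin.py <<'E'
from h import *
hub=np.array([.5546,-.0470]); I0=np.radians(-133.1)
def pinang(prev=None,save=None):
    """joint angle mod 2pi: darkest fit of pin's predicted centre line in scene (z .104-.130), by colour mask"""
    t=readout.sense()['time_s']; p,d=viewer.read_camera("scene"); p=p[:,:,::-1]
    if save: cv2.imwrite(save,cv2.resize(p[140:250,210:350],(700,550),interpolation=cv2.INTER_CUBIC))
    m=(p.max(2)<75).astype(np.uint8); a=np.arange(0,2*np.pi,.01)
    zs=np.linspace(.104,.129,8); s=np.zeros(len(a))
    for off in(-.005,0,.005):
        for z in zs:
            r=np.stack([hub[0]+.075*np.cos(a+I0)-off*0, hub[1]+.075*np.sin(a+I0)+off, np.full(len(a),z)],1)
            q=proj("scene",r); s+=cv2.remap(m.astype(np.float32),q[:,0].astype(np.float32).reshape(-1,1),q[:,1].astype(np.float32).reshape(-1,1),1).ravel()
    s/=24; k=s>.95*s.max(); return t,np.angle(np.mean(np.exp(1j*a[k])))%(2*np.pi),s.max(),np.ptp(a[k])
E
python3 - <<'E'
from pin import *
for i in range(3): print(np.round(pinang(save=f"pics/r{i}.png"),3))
print(readout.sense()['ee_pos'])
E
```

```text
[4.9  5.46 1.   0.1 ]
[4.95 5.49 1.   0.06]
[5.    5.515 1.    0.05 ]
[0.61013859 0.00767358 0.18440556]
```

View pics/r2.png

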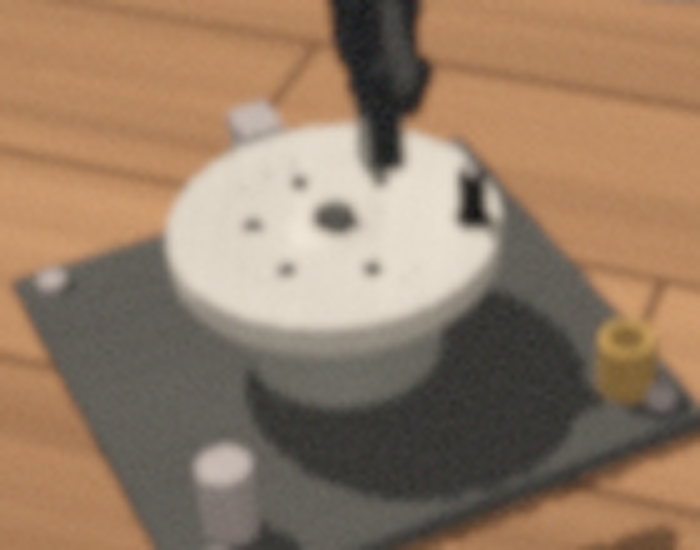

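The crop shows the pin at about (472,198), which is full-image (304,180), running ahead of the raised finger at (380,160). My search locked onto the finger, so I'll window it around the predicted angle.

```bash
python3 - <<'E'
s=open('pin.py').read()
s=s.replace("def pinang(prev=None,save=None):","def pinang(prev,w=.5,save=None,pic=None):").replace('    t=readout','    if pic is None: t=readout').replace('p,d=viewer.read_camera("scene"); p=p[:,:,::-1]','p=viewer.read_camera("scene")[0][:,:,::-1]\n    else: t,p=pic')
s=s.replace("a=np.arange(0,2*np.pi,.01)","a=np.arange(prev-w,prev+w,.005)").replace("return t,np.angle(np.mean(np.exp(1j*a[k])))%(2*np.pi)","return t,a[k].mean()")
open('pin.py','w').write(s)
from pin import *
q=np.arange(2.9,5.5,.1); P=proj("scene",np.stack([hub[0]+.075*np.cos(q+I0),hub[1]+.075*np.sin(q+I0),q*0+.116],1))
g=q[np.argmin(np.hypot(*(P-[304.4,179.6]).T))]; print("guess",g)
for i in range(3):
    p=np.zeros((400,640,3),np.uint8)+255; p[140:250,210:350]=cv2.resize(cv2.imread(f"pics/r{i}.png"),(140,110),interpolation=cv2.INTER_AREA)
    print(np.round(pinang(g,.4,pic=(4.9+.05*i,p)),3))
E
```

```text
guess 4.100000000000001
[4.9   3.947 0.581 0.055]
[4.95  4.057 0.502 0.095]
[5.    4.152 0.617 0.065]
```

Request:
{"fn": "move_arm", "kwargs": {"moves": [{"tx": 0,"ty": 0,"tz": 0,"roll": -0.63,"jaw": -1},{"tx": 0,"ty": 0,"tz": 0,"roll": -0.63,"jaw": -1},{"tx": -0.1,"ty": -0.76,"tz": 0,"roll": 0,"jaw": -1},{"tx": -0.1,"ty": -0.76,"tz": 0,"roll": 0,"jaw": -1},{"tx": -0.1,"ty": -0.76,"tz": 0,"roll": 0,"jaw": -1},{"tx": -0.1,"ty": -0.76,"tz": 0,"roll": 0,"jaw": -1},{"tx": 0,"ty": 0,"tz": 0.5,"roll": 0,"jaw": -1},{"tx": 0,"ty": 0,"tz": 0,"roll": 0,"jaw": -1},{"tx": 0,"ty": 0,"tz": 0,"roll": 0,"jaw": -1},{"tx": 0,"ty": 0,"tz": 0,"roll": 0,"jaw": -1}]}}

```text
time_s: 6.05
ee_pos: [0.5197, -0.1171, 0.1566]
tcp_rot: [0.0, 0.367, 0.93, 0.0]
force: [0.0, 0.7, 0.0]
finger_gap: -0.003
finger_force: 0.0
```

```bash
cat > sim.py <<'E'
def run(th,v,T=None,to=None):
    t=0;dt=.001
    while v>0 and (T is None or t<T) and (to is None or th<to): th+=v*dt; v-=(.1+.04*v)*dt; t+=dt
    return t,th,v
E
python3 - <<'E'
from pin import *; from sim import run
t=readout.sense()['time_s']; pr=run(4.16,2.05,T=t-5)[1]; print("pred",pr)
for i in range(3): print(np.round(pinang(pr,.7,save=f"pics/s{i}.png"),3))
print(readout.sense()['ee_pos'],readout.sense()['tcp_rot'])
print(run(4.16,2.05,to=4*3.14159265))
E
```

```text
pred 6.215516936128908
[6.05  6.566 0.685 0.03 ]
[6.1   6.693 0.625 0.055]
[6.15  6.786 0.65  0.04 ]
[ 0.51984288 -0.11723891  0.15689371] [5.26432825e-04 3.67094925e-01 9.30183332e-01 9.36774061e-05]
(5.238000000000084, 12.56716006393243, 1.1899135974426975)
```

Request:
{"fn": "move_arm", "kwargs": {"moves": [{"tx": 0,"ty": 0,"tz": 0,"roll": 0,"jaw": -1},{"tx": 0,"ty": 0,"tz": 0,"roll": 0,"jaw": -1},{"tx": 0,"ty": 0,"tz": 0,"roll": 0,"jaw": -1},{"tx": 0,"ty": 0,"tz": 0,"roll": 0,"jaw": -1},{"tx": 0,"ty": 0,"tz": 0,"roll": 0,"jaw": -1},{"tx": 0,"ty": 0,"tz": 0,"roll": 0,"jaw": -1}]}}

```text
time_s: 6.8
ee_pos: [0.5191, -0.1178, 0.1563]
tcp_rot: [-0.0, 0.368, 0.93, -0.0]
force: [-0.1, -0.5, 0.8]
finger_gap: -0.0
finger_force: 0.0
```

```bash
python3 - <<'E'
from pin import *; from sim import run
for i in range(7): print(np.round(pinang(8.2,1.,save=f"pics/u{i}.png"),3))
E
```

```text
[6.8   8.042 0.492 0.065]
[6.85  8.155 0.525 0.03 ]
[6.9   8.21  0.518 0.1  ]
[6.95  8.337 0.51  0.035]
[7.    8.432 0.53  0.025]
[7.05  8.497 0.573 0.035]
[7.1   8.597 0.502 0.08 ]
```

View pics/u6.png

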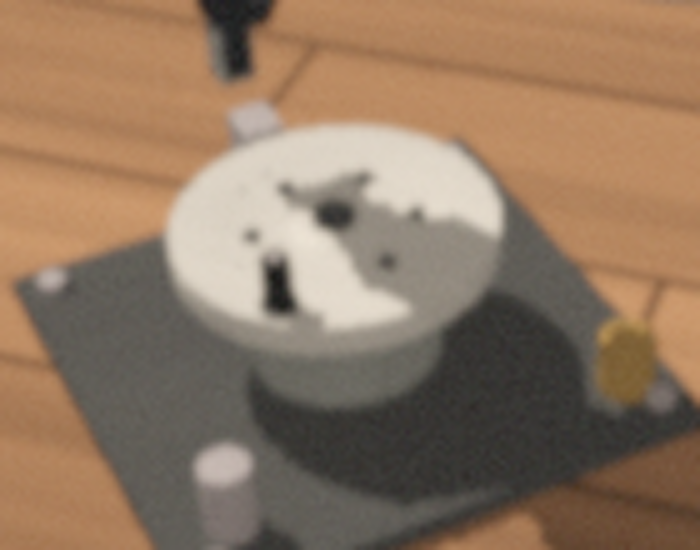

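The crop shows the pin at (277,283), tracked at 8.6 rad and about 1.9 rad/s. It would reach 4π at about 1.5 rad/s, too fast to catch with little rebound. At 6π it should be about 0.6 rad/s, so I'll catch it there.

Request:
{"fn": "move_arm", "kwargs": {"moves": [{"tx": 0,"ty": 0,"tz": 0,"roll": 0,"jaw": -1},{"tx": 0,"ty": 0,"tz": 0,"roll": 0,"jaw": -1},{"tx": 0,"ty": 0,"tz": 0,"roll": 0,"jaw": -1},{"tx": 0,"ty": 0,"tz": 0,"roll": 0,"jaw": -1},{"tx": 0,"ty": 0,"tz": 0,"roll": 0,"jaw": -1},{"tx": 0,"ty": 0,"tz": 0,"roll": 0,"jaw": -1},{"tx": 0,"ty": 0,"tz": 0,"roll": 0,"jaw": -1},{"tx": 0,"ty": 0,"tz": 0,"roll": 0,"jaw": -1},{"tx": 0,"ty": 0,"tz": 0,"roll": 0,"jaw": -1},{"tx": 0,"ty": 0,"tz": 0,"roll": 0,"jaw": -1},{"tx": 0,"ty": 0,"tz": 0,"roll": 0,"jaw": -1},{"tx": 0,"ty": 0,"tz": 0,"roll": 0,"jaw": -1}]}}

```text
time_s: 8.35
ee_pos: [0.5192, -0.1177, 0.1563]
tcp_rot: [0.0, 0.368, 0.93, 0.0]
force: [-0.3, 1.1, 0.4]
finger_gap: 0.002
finger_force: 0.0
```

Request:
{"fn": "move_arm", "kwargs": {"moves": [{"tx": 0,"ty": 0,"tz": 0,"roll": 0,"jaw": -1},{"tx": 0,"ty": 0,"tz": 0,"roll": 0,"jaw": -1},{"tx": 0,"ty": 0,"tz": 0,"roll": 0,"jaw": -1},{"tx": 0,"ty": 0,"tz": 0,"roll": 0,"jaw": -1},{"tx": 0,"ty": 0,"tz": 0,"roll": 0,"jaw": -1},{"tx": 0,"ty": 0,"tz": 0,"roll": 0,"jaw": -1},{"tx": 0,"ty": 0,"tz": 0,"roll": 0,"jaw": -1},{"tx": 0,"ty": 0,"tz": 0,"roll": 0,"jaw": -1},{"tx": 0,"ty": 0,"tz": 0,"roll": 0,"jaw": -1},{"tx": 0,"ty": 0,"tz": 0,"roll": 0,"jaw": -1},{"tx": 0,"ty": 0,"tz": 0,"roll": 0,"jaw": -1},{"tx": 0,"ty": 0,"tz": 0,"roll": 0,"jaw": -1}]}}

```text
time_s: 9.55
ee_pos: [0.5192, -0.1177, 0.1563]
tcp_rot: [-0.0, 0.368, 0.93, 0.0]
force: [-0.2, 0.1, 0.7]
finger_gap: -0.004
finger_force: 0.0
```

Request:
{"fn": "move_arm", "kwargs": {"moves": [{"tx": 0,"ty": 0,"tz": 0,"roll": 0,"jaw": -1},{"tx": 0,"ty": 0,"tz": 0,"roll": 0,"jaw": -1},{"tx": 0,"ty": 0,"tz": 0,"roll": 0,"jaw": -1},{"tx": 0,"ty": 0,"tz": 0,"roll": 0,"jaw": -1},{"tx": 0,"ty": 0,"tz": 0,"roll": 0,"jaw": -1},{"tx": 0,"ty": 0,"tz": 0,"roll": 0,"jaw": -1},{"tx": 0,"ty": 0,"tz": 0,"roll": 0,"jaw": -1},{"tx": 0,"ty": 0,"tz": 0,"roll": 0,"jaw": -1},{"tx": 0,"ty": 0,"tz": 0,"roll": 0,"jaw": -1}]}}

```text
time_s: 10.45
ee_pos: [0.5191, -0.1177, 0.1563]
tcp_rot: [-0.0, 0.368, 0.93, -0.0]
force: [0.3, 0.3, -0.5]
finger_gap: -0.002
finger_force: 0.0
```

```bash
python3 - <<'E'
from pin import *; from sim import run
t=readout.sense()['time_s']; pr=run(8.325,1.92,T=t-6.95)[1]; print(t,"pred",pr)
R=[]
for i in range(5): R.append(pinang(pr+.09*i,.8,save=f"pics/v{i}.png")); print(np.round(R[-1],3))
for v in(1.85,1.92,2.0): print(v,run(8.325,v,T=R[2][0]-6.95),run(8.325,v,to=5*np.pi),run(8.325,v,to=6*np.pi))
E
```

```text
10.45 pred 14.012526527307458
[10.45  14.12   0.561  0.075]
[10.5   14.18   0.519  0.065]
[10.55  14.223  0.547  0.1  ]
[10.6   14.28   0.538  0.075]
[10.65  14.355  0.533  0.065]
1.85 (3.6009999999997144, 13.911245202301632, 1.266450191907934) (5.1620000000000585, 15.708490167891895, 1.0384603932843255) (9.283000000000294, 18.849788171353644, 0.5007084731458523)
1.92 (3.6009999999997144, 14.146006619350233, 1.3270597352259916) (4.869999999999961, 15.708938136796842, 1.1376424745281284) (8.385000000000792, 18.849783111930144, 0.6605086755227939)
2.0 (3.6009999999997144, 14.414305381691367, 1.3963277847323445) (4.5809999999998645, 15.70890778994477, 1.2465436884022052) (7.641000000000886, 18.849682884212264, 0.8149126846315037)
```

Request:
{"fn": "move_arm", "kwargs": {"moves": [{"tx": 0,"ty": 0,"tz": 0,"roll": 0,"jaw": -1},{"tx": 0,"ty": 0,"tz": 0,"roll": 0,"jaw": -1},{"tx": 0,"ty": 0,"tz": 0,"roll": 0,"jaw": -1},{"tx": 0,"ty": 0,"tz": 0,"roll": 0,"jaw": -1},{"tx": 0,"ty": 0,"tz": 0,"roll": 0,"jaw": -1},{"tx": 0,"ty": 0,"tz": 0,"roll": 0,"jaw": -1},{"tx": 0,"ty": 0,"tz": 0,"roll": 0,"jaw": -1},{"tx": 0,"ty": 0,"tz": 0,"roll": 0,"jaw": -1},{"tx": 0,"ty": 0,"tz": 0,"roll": 0,"jaw": -1},{"tx": 0,"ty": 0,"tz": 0,"roll": 0,"jaw": -1},{"tx": 0,"ty": 0,"tz": 0,"roll": 0,"jaw": -1}]}}

```text
time_s: 11.8
ee_pos: [0.5192, -0.1177, 0.1563]
tcp_rot: [0.0, 0.368, 0.93, 0.0]
force: [0.2, -0.6, -0.8]
finger_gap: 0.001
finger_force: 0.0
```

Request:
{"fn": "move_arm", "kwargs": {"moves": [{"tx": 0,"ty": 0,"tz": 0.44,"roll": 0,"jaw": -1},{"tx": 0,"ty": 0,"tz": 0.44,"roll": 0,"jaw": -1},{"tx": 0,"ty": 0,"tz": 0,"roll": 0,"jaw": -1},{"tx": 0,"ty": 0,"tz": 0,"roll": 0,"jaw": -1}]}}

```text
time_s: 12.2
ee_pos: [0.519, -0.1177, 0.1123]
tcp_rot: [-0.0, 0.368, 0.93, -0.0]
force: [0.1, -0.2, -0.2]
finger_gap: 0.001
finger_force: 0.0
```

```bash
python3 - <<'E'
from pin import *; from sim import run
t=readout.sense()['time_s']; pr=run(8.325,1.945,T=t-6.95)[1]; print(t,"pred",pr,run(8.325,1.945,to=6*np.pi))
for i in range(3): print(np.round(pinang(pr+.05*i,.7,save=f"pics/w{i}.png"),3))
print(readout.sense()['ee_pos'])
E
```

```text
12.2 pred 16.249203995789486 (8.129000000000934, 18.850015411361724, 0.7110993835455228)
[12.2   16.189  0.858  0.04 ]
[12.25  16.242  0.882  0.055]
[12.3   16.272  0.943  0.035]
[ 0.51993226 -0.11794302  0.11337211]
```

Request:
{"fn": "move_arm", "kwargs": {"moves": [{"tx": 0,"ty": 0,"tz": 0,"roll": 0,"jaw": -1},{"tx": 0,"ty": 0,"tz": 0,"roll": 0,"jaw": -1},{"tx": 0,"ty": 0,"tz": 0,"roll": 0,"jaw": -1},{"tx": 0,"ty": 0,"tz": 0,"roll": 0,"jaw": -1},{"tx": 0,"ty": 0,"tz": 0,"roll": 0,"jaw": -1},{"tx": 0,"ty": 0,"tz": 0,"roll": 0,"jaw": -1},{"tx": 0,"ty": 0,"tz": 0,"roll": 0,"jaw": -1},{"tx": 0,"ty": 0,"tz": 0,"roll": 0,"jaw": -1},{"tx": 0,"ty": 0,"tz": 0,"roll": 0,"jaw": -1},{"tx": 0,"ty": 0,"tz": 0,"roll": 0,"jaw": -1},{"tx": 0,"ty": 0,"tz": 0,"roll": 0,"jaw": -1},{"tx": 0,"ty": 0,"tz": 0,"roll": 0,"jaw": -1}]}}

```text
time_s: 13.55
ee_pos: [0.5191, -0.1177, 0.1123]
tcp_rot: [-0.0, 0.368, 0.93, -0.0]
force: [0.2, 0.3, 0.2]
finger_gap: -0.002
finger_force: 0.0
```

Request:
{"fn": "move_arm", "kwargs": {"moves": [{"tx": 0,"ty": 0,"tz": 0,"roll": 0,"jaw": -1},{"tx": 0,"ty": 0,"tz": 0,"roll": 0,"jaw": -1},{"tx": 0,"ty": 0,"tz": 0,"roll": 0,"jaw": -1},{"tx": 0,"ty": 0,"tz": 0,"roll": 0,"jaw": -1},{"tx": 0,"ty": 0,"tz": 0,"roll": 0,"jaw": -1},{"tx": 0,"ty": 0,"tz": 0,"roll": 0,"jaw": -1},{"tx": 0,"ty": 0,"tz": 0,"roll": 0,"jaw": -1},{"tx": 0,"ty": 0,"tz": 0,"roll": 0,"jaw": -1},{"tx": 0,"ty": 0,"tz": 0,"roll": 0,"jaw": -1},{"tx": 0,"ty": 0,"tz": 0,"roll": 0,"jaw": -1},{"tx": 0,"ty": 0,"tz": 0,"roll": 0,"jaw": -1},{"tx": 0,"ty": 0,"tz": 0,"roll": 0,"jaw": -1}]}}

```text
time_s: 14.75
ee_pos: [0.5192, -0.1178, 0.1123]
tcp_rot: [0.0, 0.368, 0.93, -0.0]
force: [0.3, -0.0, 0.4]
finger_gap: 0.002
finger_force: 0.0
```

Request:
{"fn": "move_arm", "kwargs": {"moves": [{"tx": 0,"ty": 0,"tz": 0,"roll": 0,"jaw": -1},{"tx": 0,"ty": 0,"tz": 0,"roll": 0,"jaw": -1},{"tx": 0,"ty": 0,"tz": 0,"roll": 0,"jaw": -1},{"tx": 0,"ty": 0,"tz": 0,"roll": 0,"jaw": -1},{"tx": 0,"ty": 0,"tz": 0,"roll": 0,"jaw": -1},{"tx": 0,"ty": 0,"tz": 0,"roll": 0,"jaw": -1},{"tx": 0,"ty": 0,"tz": 0,"roll": 0,"jaw": -1},{"tx": 0,"ty": 0,"tz": 0,"roll": 0,"jaw": -1},{"tx": 0,"ty": 0,"tz": 0,"roll": 0,"jaw": -1},{"tx": 0,"ty": 0,"tz": 0,"roll": 0,"jaw": -1},{"tx": 0,"ty": 0,"tz": 0,"roll": 0,"jaw": -1},{"tx": 0,"ty": 0,"tz": 0,"roll": 0,"jaw": -1}]}}

```text
time_s: 15.95
ee_pos: [0.5191, -0.1177, 0.1123]
tcp_rot: [-0.0, 0.368, 0.93, -0.0]
force: [-0.3, 0.2, -0.6]
finger_gap: 0.002
finger_force: 0.0
```

```bash
python3 - <<'E'
from pin import *
for i in range(3): print(np.round(pinang(6*np.pi-.1,.3,save=f"pics/x{i}.png"),3))
print(readout.sense()['time_s'])
E
```

```text
[15.95  18.747  0.632  0.025]
[16.   18.75  0.56  0.04]
[16.05  18.755  0.544  0.02 ]
16.1
```

View pics/x2.png

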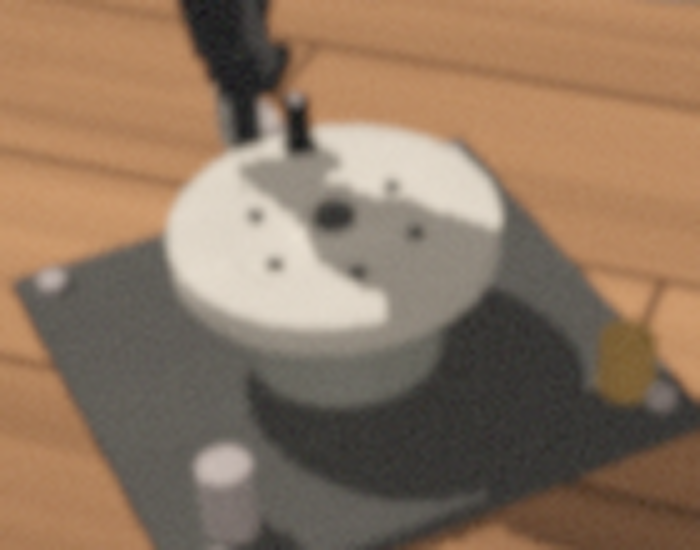

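The crop shows the pin at rest at (298,125), just clear of the finger at (245,125) and near the block. I'll withdraw and check it precisely from the top camera.

Request:
{"fn": "move_arm", "kwargs": {"moves": [{"tx": -0.2,"ty": 0,"tz": 0,"roll": 0,"jaw": -1},{"tx": 0,"ty": 0,"tz": -0.9,"roll": 0,"jaw": -1},{"tx": 0,"ty": 0,"tz": -0.9,"roll": 0,"jaw": -1},{"tx": -0.5,"ty": -0.83,"tz": 0,"roll": 0,"jaw": -1},{"tx": -0.5,"ty": -0.83,"tz": 0,"roll": 0,"jaw": -1},{"tx": -0.5,"ty": -0.83,"tz": 0,"roll": 0,"jaw": -1},{"tx": -0.5,"ty": -0.83,"tz": 0,"roll": 0,"jaw": -1},{"tx": -0.5,"ty": -0.83,"tz": 0,"roll": 0,"jaw": -1},{"tx": -0.5,"ty": -0.83,"tz": 0,"roll": 0,"jaw": -1},{"tx": -0.5,"ty": -0.83,"tz": 0,"roll": 0,"jaw": -1},{"tx": 0,"ty": 0,"tz": 0,"roll": 0,"jaw": -1},{"tx": 0,"ty": 0,"tz": 0,"roll": 0,"jaw": -1}]}}

```text
time_s: 17.3
ee_pos: [0.4549, -0.4577, 0.202]
tcp_rot: [-0.0, 0.369, 0.93, 0.0]
force: [-0.3, 0.6, -0.3]
finger_gap: 0.003
finger_force: 0.0
```

```bash
python3 - <<'E'
from pin import *
print("bias on start pic",pinang(2.95,.3,pic=(0,cv2.imread("pics/scene0.png"))))
for i in range(2): print(np.round(pinang(6*np.pi,.3),3))
p=viewer.read_camera("top")[0][:,:,::-1]; cv2.imwrite("pics/top_end.png",cv2.resize(p[145:280,280:420],(700,594),interpolation=cv2.INTER_CUBIC))
for f,pp,ang in(("start",cv2.imread("pics/top0.png"),2.953),("end",p,6*np.pi)):
    a=I0+ang; c=proj("top",[*(hub+.075*np.array([np.cos(a),np.sin(a)])),.116])[0]
    m=(pp.max(2)<85).astype(np.uint8); k=np.zeros_like(m); cv2.circle(k,tuple(int(round(x)) for x in c),9,1,-1); y,x=np.nonzero(m*k)
    q=ray("top",(x.mean(),y.mean()),.118)[:2]-hub; print(f,len(x),(x.mean(),y.mean()),np.hypot(*q),"dev mm",75*((np.arctan2(q[1],q[0])-a+np.pi)%(2*np.pi)-np.pi))
E
```

```text
bias on start pic (0, np.float64(2.9099999999999944), np.float64(0.6295572916666666), np.float64(0.02999999999999936))
[17.3   18.61   0.652  0.07 ]
[17.35  18.61   0.679  0.06 ]
start 61 (np.float64(335.0163934426229), np.float64(184.1639344262295)) 0.09011421272991085 dev mm 0.7206988194580877
end 35 (np.float64(372.7142857142857), np.float64(227.42857142857142)) 0.08307772065816038 dev mm -3.710442758912258
```

View pics/top_end.png

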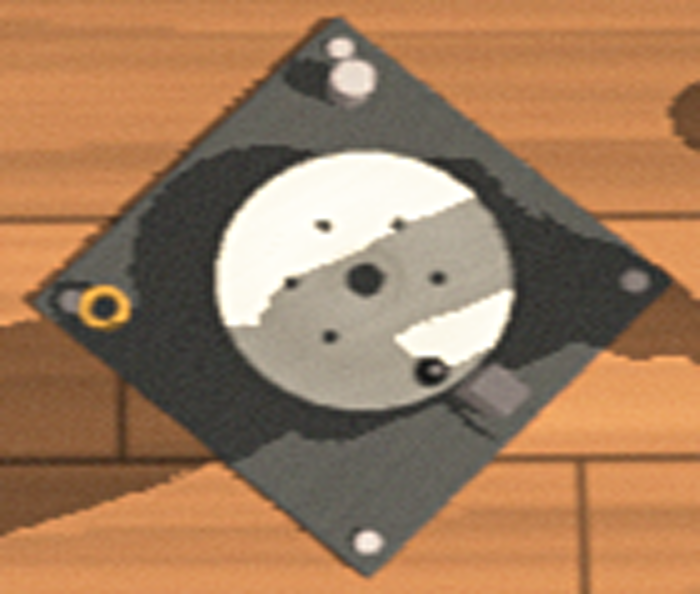

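The crop shows the pin at (431,371), full-image (366.2,229.3). It looks a bit short of the block's middle line, so I'll measure that.

```bash
python3 - <<'E'
from pin import *
p=viewer.read_camera("top")[0][:,:,::-1]
for f,pp,c,ang in(("start",cv2.imread("pics/top0.png"),(338.6,187.7),2.953),("end",p,(366.2,229.3),6*np.pi)):
    x0,y0=int(c[0])-5,int(c[1])-5
    w=np.clip(100-pp.max(2)[y0:y0+11,x0:x0+11].astype(float),0,100); w=(w>25).astype(np.uint8)
    n,l,s,ce=cv2.connectedComponentsWithStats(w); i=l[5,5] or 1+np.argmax(s[1:,4]); y,x=np.nonzero(cv2.morphologyEx((l==i).astype(np.uint8),cv2.MORPH_CLOSE,np.ones((3,3))))
    u=(x.mean()+x0,y.mean()+y0); a=I0+ang
    for z in(.116,.125,.132):
        q=ray("top",u,z)[:2]-hub; print(f,len(x),np.round(u,2),np.hypot(*q).round(4),"dev mm",75*((np.arctan2(q[1],q[0])-a+np.pi)%(2*np.pi)-np.pi))
for i in range(3): print(np.round(pinang(18.6,.3),3))
E
```

```text
start 13 [334.46 183.  ] 0.0942 dev mm -0.14640453621721505
start 13 [334.46 183.  ] 0.0932 dev mm 0.8126926117169031
start 13 [334.46 183.  ] 0.0924 dev mm 1.5728805868921114
end 24 [365.29 229.04] 0.0735 dev mm -23.397363506931423
end 24 [365.29 229.04] 0.0734 dev mm -24.57111313005722
end 24 [365.29 229.04] 0.0733 dev mm -25.48669033219717
[17.5   18.607  0.681  0.055]
[17.55  18.602  0.686  0.065]
[17.6   18.6    0.689  0.06 ]
```

The pin rests about 22 mm short of the mark, inside the 30 mm limit, because the wheel rebounded more than expected. There are 40 s left, so I'll push it slowly forward from behind.

Request:
{"fn": "move_arm", "kwargs": {"moves": [{"tx": 0.66,"ty": 0.73,"tz": 0,"roll": 0,"jaw": -1},{"tx": 0.66,"ty": 0.73,"tz": 0,"roll": 0,"jaw": -1},{"tx": 0.66,"ty": 0.73,"tz": 0,"roll": 0,"jaw": -1},{"tx": 0.66,"ty": 0.73,"tz": 0,"roll": 0,"jaw": -1},{"tx": 0.66,"ty": 0.73,"tz": 0,"roll": 0,"jaw": -1},{"tx": 0.66,"ty": 0.73,"tz": 0,"roll": 0,"jaw": -1},{"tx": 0.66,"ty": 0.73,"tz": 0,"roll": 0,"jaw": -1},{"tx": 0.66,"ty": 0.73,"tz": 0,"roll": 0,"jaw": -1},{"tx": 0,"ty": 0,"tz": 0,"roll": 0,"jaw": -1},{"tx": 0,"ty": 0,"tz": 0,"roll": 0,"jaw": -1},{"tx": 0,"ty": 0,"tz": 0.5,"roll": 0,"jaw": -1},{"tx": 0,"ty": 0,"tz": 0.2,"roll": 0,"jaw": -1}]}}

```text
time_s: 18.85
ee_pos: [0.4619, -0.0634, 0.1663]
tcp_rot: [-0.001, 0.368, 0.93, -0.0]
force: [-0.4, 0.6, 0.3]
finger_gap: 0.002
finger_force: 0.0
```

```bash
python3 - <<'E'
from pin import *
s=readout.sense(); e=s['ee_pos']; t=np.array([.730,-.683]); r=e[:2]-[.5034,-.1018]
print(s['time_s'],e,"along tangent mm",1000*r@t,"radial mm",1000*r@[-.683,-.730])
for i in range(2): print(np.round(pinang(18.6,.3,save=f"pics/y{i}.png"),3))
E
```

```text
18.85 [ 0.46191756 -0.06341642  0.16625902] along tangent mm -56.49816603868587 radial mm 0.31249750057177184
[18.85  18.637  0.573  0.025]
[18.9   18.637  0.573  0.025]
```

View pics/y1.png

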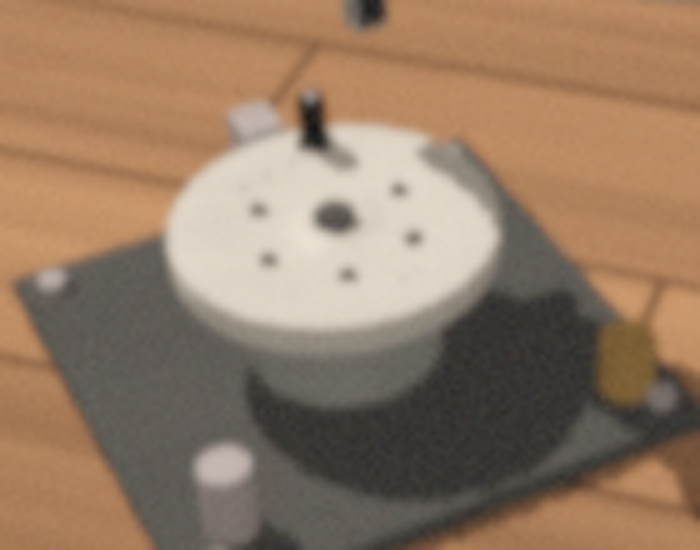

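The crop shows the pin at rest at (311,122), with the finger hovering behind it. I'll descend and push slowly.

Request:
{"fn": "move_arm", "kwargs": {"moves": [{"tx": 0,"ty": 0,"tz": 0.54,"roll": 0,"jaw": -1},{"tx": 0,"ty": 0,"tz": 0.54,"roll": 0,"jaw": -1},{"tx": 0,"ty": 0,"tz": 0,"roll": 0,"jaw": -1},{"tx": 0,"ty": 0,"tz": 0,"roll": 0,"jaw": -1},{"tx": -0.1,"ty": 0,"tz": 0,"roll": 0,"jaw": -1},{"tx": -0.1,"ty": 0,"tz": 0,"roll": 0,"jaw": -1},{"tx": 0,"ty": 0,"tz": 0,"roll": 0,"jaw": -1},{"tx": -0.02,"ty": 0,"tz": 0,"roll": 0,"jaw": -1},{"tx": -0.02,"ty": 0,"tz": 0,"roll": 0,"jaw": -1},{"tx": -0.02,"ty": 0,"tz": 0,"roll": 0,"jaw": -1},{"tx": -0.02,"ty": 0,"tz": 0,"roll": 0,"jaw": -1},{"tx": -0.02,"ty": 0,"tz": 0,"roll": 0,"jaw": -1}]}}

```text
time_s: 20.15
ee_pos: [0.4735, -0.0729, 0.1133]
tcp_rot: [-0.0, 0.368, 0.93, -0.0]
force: [-0.1, -0.8, -0.2]
finger_gap: 0.003
finger_force: 0.0
```

Request:
{"fn": "move_arm", "kwargs": {"moves": [{"tx": -0.02,"ty": 0,"tz": 0,"roll": 0,"jaw": -1},{"tx": -0.02,"ty": 0,"tz": 0,"roll": 0,"jaw": -1},{"tx": -0.02,"ty": 0,"tz": 0,"roll": 0,"jaw": -1},{"tx": -0.02,"ty": 0,"tz": 0,"roll": 0,"jaw": -1},{"tx": -0.02,"ty": 0,"tz": 0,"roll": 0,"jaw": -1},{"tx": -0.02,"ty": 0,"tz": 0,"roll": 0,"jaw": -1},{"tx": -0.01,"ty": 0,"tz": 0,"roll": 0,"jaw": -1},{"tx": -0.01,"ty": 0,"tz": 0,"roll": 0,"jaw": -1},{"tx": -0.01,"ty": 0,"tz": 0,"roll": 0,"jaw": -1},{"tx": -0.01,"ty": 0,"tz": 0,"roll": 0,"jaw": -1},{"tx": -0.01,"ty": 0,"tz": 0,"roll": 0,"jaw": -1},{"tx": -0.01,"ty": 0,"tz": 0,"roll": 0,"jaw": -1}]}}

```text
time_s: 21.35
ee_pos: [0.4801, -0.0791, 0.1133]
tcp_rot: [-0.0, 0.368, 0.93, -0.0]
force: [0.1, -0.0, -0.4]
finger_gap: 0.005
finger_force: 0.0
```

```bash
python3 - <<'E'
from pin import *
s=readout.sense(); e=s['ee_pos']; t=np.array([.730,-.683]); r=e[:2]-[.5034,-.1018]
print(s['time_s'],e,"along tangent mm",1000*r@t)
for i in range(2): print(np.round(pinang(18.7,.3,save=f"pics/z{i}.png"),3))
E
```

```text
21.35 [ 0.48005665 -0.07906681  0.11331639] along tangent mm -32.567411009863896
[21.35  18.747  0.701  0.025]
[21.4   18.767  0.588  0.055]
```

Request:
{"fn": "move_arm", "kwargs": {"moves": [{"tx": 0,"ty": 0,"tz": 0,"roll": 0,"jaw": -1},{"tx": 0,"ty": 0,"tz": 0,"roll": 0,"jaw": -1},{"tx": 0,"ty": 0,"tz": 0,"roll": 0,"jaw": -1},{"tx": 0,"ty": 0,"tz": 0,"roll": 0,"jaw": -1},{"tx": 0,"ty": 0,"tz": 0,"roll": 0,"jaw": -1},{"tx": 0,"ty": 0,"tz": 0,"roll": 0,"jaw": -1},{"tx": 0,"ty": 0,"tz": 0,"roll": 0,"jaw": -1}]}}

```text
time_s: 22.15
ee_pos: [0.48, -0.079, 0.1133]
tcp_rot: [0.0, 0.368, 0.93, -0.0]
force: [0.3, -0.5, -0.1]
finger_gap: 0.003
finger_force: 0.0
```

```bash
python3 - <<'E'
from pin import *
for i in range(3): print(np.round(pinang(18.8,.3,save=f"pics/z{i}.png"),3))
E
```

```text
[22.15  18.83   0.584  0.03 ]
[22.2   18.83   0.584  0.03 ]
[22.25  18.83   0.584  0.03 ]
```

The pin is at rest at about 18.83 (6π = 18.85). I'll withdraw backwards, up and away, then verify.

Request:
{"fn": "move_arm", "kwargs": {"moves": [{"tx": 0.2,"ty": 0,"tz": 0,"roll": 0,"jaw": -1},{"tx": 0,"ty": 0,"tz": 0,"roll": 0,"jaw": -1},{"tx": 0,"ty": 0,"tz": -0.9,"roll": 0,"jaw": -1},{"tx": 0,"ty": 0,"tz": -0.9,"roll": 0,"jaw": -1},{"tx": -0.66,"ty": -0.73,"tz": 0,"roll": 0,"jaw": -1},{"tx": -0.66,"ty": -0.73,"tz": 0,"roll": 0,"jaw": -1},{"tx": -0.66,"ty": -0.73,"tz": 0,"roll": 0,"jaw": -1},{"tx": -0.66,"ty": -0.73,"tz": 0,"roll": 0,"jaw": -1},{"tx": -0.66,"ty": -0.73,"tz": 0,"roll": 0,"jaw": -1},{"tx": -0.66,"ty": -0.73,"tz": 0,"roll": 0,"jaw": -1},{"tx": -0.66,"ty": -0.73,"tz": 0,"roll": 0,"jaw": -1},{"tx": -0.66,"ty": -0.73,"tz": 0,"roll": 0,"jaw": -1}]}}

```text
time_s: 23.5
ee_pos: [0.4652, -0.4675, 0.2032]
tcp_rot: [-0.0, 0.368, 0.93, 0.0]
force: [0.7, -0.6, 0.5]
finger_gap: 0.004
finger_force: 0.0
```

Request:
{"fn": "move_arm", "kwargs": {"moves": [{"tx": 0,"ty": 0,"tz": 0,"roll": 0,"jaw": -1},{"tx": 0,"ty": 0,"tz": 0,"roll": 0,"jaw": -1},{"tx": 0,"ty": 0,"tz": 0,"roll": 0,"jaw": -1},{"tx": 0,"ty": 0,"tz": 0,"roll": 0,"jaw": -1}]}}

```text
time_s: 23.9
ee_pos: [0.4659, -0.4643, 0.2033]
tcp_rot: [-0.0, 0.367, 0.93, 0.0]
force: [0.6, 0.4, 0.4]
finger_gap: -0.004
finger_force: 0.0
```

```bash
python3 - <<'E'
from pin import *
P=viewer.read_camera("top")[0][:,:,::-1]; S=viewer.read_camera("scene")[0][:,:,::-1]
a=I0; M=np.array([[*(hub+.075*np.array([np.cos(a),np.sin(a)])),z] for z in(.1,.132)])
o=[]
for p,n in((P,"top"),(S,"scene")):
    q=proj(n,M); c=q.mean(0).round().astype(int)-[25,25]; im=cv2.resize(p[c[1]:c[1]+60,c[0]:c[0]+50].copy(),None,fx=8,fy=8,interpolation=cv2.INTER_CUBIC)
    for k,v in enumerate(q): cv2.circle(im,tuple(int(round(x)) for x in (v-c+.5)*8),4,[(0,0,255),(0,255,0)][k],-1)
    o.append(im)
cv2.imwrite("pics/fin.png",np.hstack(o)); print([np.round(pinang(18.8,.3),3) for i in range(2)],proj("top",M))
E
```

```text
[array([2.400e+01, 1.882e+01, 8.720e-01, 2.000e-02]), array([2.405e+01, 1.882e+01, 8.720e-01, 2.000e-02])] [[370.85387748 224.97534297]
 [372.28054326 224.33069975]]
```

View pics/fin.png

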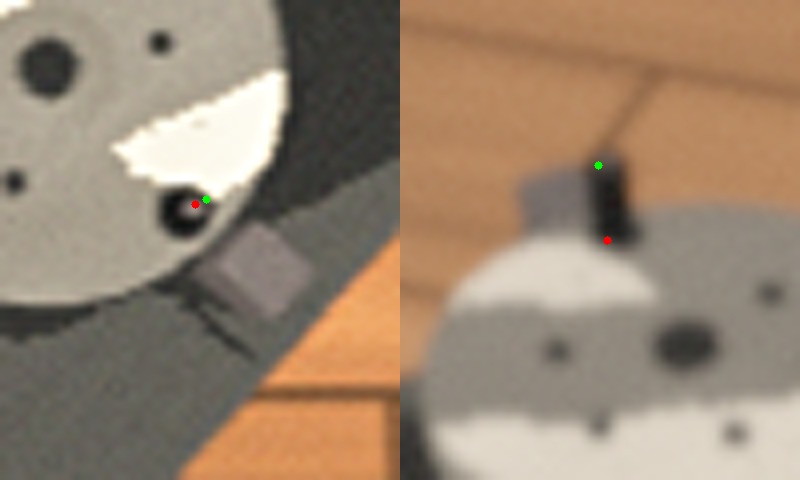

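The last view shows the pin blob at (184,212) in the left half, a little short of the expected red and green marks at (195,204) and (207,199). I'll measure the offset from the blob itself.

```bash
python3 - <<'E'
from pin import *
f=cv2.imread("pics/fin.png")[:,:400]; c0=np.array([371.567,224.653]).round()-25
s=cv2.resize(cv2.imread("pics/top0.png")[160:220,310:360],None,fx=8,fy=8,interpolation=cv2.INTER_CUBIC)
H={}
for nm,im,c,seed,ang in(("end",f,c0,(184,225),6*np.pi),("start",s,np.array([310,160]),((338.1-310)*8,(188-160)*8+6),2.953)):
    for th in(60,80,100):
        m=(im.max(2)<th).astype(np.uint8); n,l,st,ce=cv2.connectedComponentsWithStats(m)
        j=[k for k in range(1,n) if st[k,0]-4<=seed[0]<=st[k,0]+st[k,2]+4 and st[k,1]-4<=seed[1]<=st[k,1]+st[k,3]+4 and 300<st[k,4]<6000]
        for k in j:
            b=st[k]; hull=cv2.convexHull(cv2.findContours((l==k).astype(np.uint8),0,1)[0][0]); mm=cv2.moments(hull)
            u=np.array([mm['m10'],mm['m01']])/mm['m00']; u=(u+.5)/8-.5+c
            q=ray("top",u,.116)[:2]-hub; d=(np.arctan2(q[1],q[0])-I0-ang+np.pi)%(2*np.pi)-np.pi
            print(nm,th,b,u.round(2),np.hypot(*q).round(4),"dev mm",round(75*d,1))
        # hub nut
        if nm=="end" and th==80:
            for k in range(1,n):
                if st[k,4]>1500 and st[k,0]<60: print("nut",ray("top",(ce[k]+.5)/8-.5+c,.104)[:2],hub)
E
```

```text
end 60 [ 163  191   42   44 1015] [369.27 226.24] 0.0736 dev mm -8.4
end 80 [ 161  189   46   48 1384] [369.43 226.12] 0.0736 dev mm -7.8
nut [ 0.55521766 -0.04661172] [ 0.5546 -0.047 ]
nut [ 0.45926013 -0.04207462] [ 0.5546 -0.047 ]
end 100 [ 159  188   55   50 1816] [369.55 226.09] 0.0738 dev mm -7.4
start 60 [206 218  39  32 656] [337.56 188.89] 0.0742 dev mm 3.1
start 80 [204 213  43  39 891] [337.56 188.68] 0.0747 dev mm 2.7
start 100 [ 201  210   48   43 1133] [337.57 188.54] 0.075 dev mm 2.4
```

The pin is about 7.5 mm short, inside tolerance, but a gentler push of about 6 mm will centre it. There is plenty of time.

Request:
{"fn": "move_arm", "kwargs": {"moves": [{"tx": 0.65,"ty": 0.73,"tz": 0,"roll": 0,"jaw": -1},{"tx": 0.65,"ty": 0.73,"tz": 0,"roll": 0,"jaw": -1},{"tx": 0.65,"ty": 0.73,"tz": 0,"roll": 0,"jaw": -1},{"tx": 0.65,"ty": 0.73,"tz": 0,"roll": 0,"jaw": -1},{"tx": 0.65,"ty": 0.73,"tz": 0,"roll": 0,"jaw": -1},{"tx": 0.65,"ty": 0.73,"tz": 0,"roll": 0,"jaw": -1},{"tx": 0.65,"ty": 0.73,"tz": 0,"roll": 0,"jaw": -1},{"tx": 0.65,"ty": 0.73,"tz": 0,"roll": 0,"jaw": -1},{"tx": 0,"ty": 0,"tz": 0,"roll": 0,"jaw": -1},{"tx": 0,"ty": 0,"tz": 0,"roll": 0,"jaw": -1},{"tx": 0,"ty": 0,"tz": 0,"roll": 0,"jaw": -1}]}}

```text
time_s: 25.2
ee_pos: [0.4759, -0.0754, 0.2035]
tcp_rot: [0.0, 0.368, 0.93, -0.0]
force: [0.0, -0.0, -0.5]
finger_gap: -0.003
finger_force: 0.0
```

```bash
python3 - <<'E'
from rig import readout; import numpy as np
s=readout.sense(); e=s['ee_pos']; r=e[:2]-[.5034,-.1018]
print(s['time_s'],e,"along mm",1000*r@[.730,-.683],"radial",1000*r@[-.683,-.73])
E
```

```text
25.2 [ 0.4758688  -0.07542274  0.20354939] along mm -38.113442992709935 radial -0.45159324197906
```

Request:
{"fn": "move_arm", "kwargs": {"moves": [{"tx": 0.06,"ty": 0,"tz": 0.6,"roll": 0,"jaw": -1},{"tx": 0,"ty": 0,"tz": 0.6,"roll": 0,"jaw": -1},{"tx": 0,"ty": 0,"tz": 0.6,"roll": 0,"jaw": -1},{"tx": 0,"ty": 0,"tz": 0,"roll": 0,"jaw": -1},{"tx": 0,"ty": 0,"tz": 0,"roll": 0,"jaw": -1},{"tx": -0.04,"ty": 0,"tz": 0,"roll": 0,"jaw": -1},{"tx": -0.04,"ty": 0,"tz": 0,"roll": 0,"jaw": -1},{"tx": -0.04,"ty": 0,"tz": 0,"roll": 0,"jaw": -1},{"tx": -0.04,"ty": 0,"tz": 0,"roll": 0,"jaw": -1},{"tx": -0.04,"ty": 0,"tz": 0,"roll": 0,"jaw": -1},{"tx": 0,"ty": 0,"tz": 0,"roll": 0,"jaw": -1},{"tx": 0,"ty": 0,"tz": 0,"roll": 0,"jaw": -1}]}}

```text
time_s: 26.4
ee_pos: [0.4808, -0.0797, 0.1133]
tcp_rot: [-0.0, 0.368, 0.93, -0.0]
force: [0.1, -0.4, 0.3]
finger_gap: 0.0
finger_force: 0.0
```

Request:
{"fn": "move_arm", "kwargs": {"moves": [{"tx": -0.01,"ty": 0,"tz": 0,"roll": 0,"jaw": -1},{"tx": -0.01,"ty": 0,"tz": 0,"roll": 0,"jaw": -1},{"tx": -0.01,"ty": 0,"tz": 0,"roll": 0,"jaw": -1},{"tx": -0.01,"ty": 0,"tz": 0,"roll": 0,"jaw": -1},{"tx": -0.01,"ty": 0,"tz": 0,"roll": 0,"jaw": -1},{"tx": -0.01,"ty": 0,"tz": 0,"roll": 0,"jaw": -1},{"tx": -0.01,"ty": 0,"tz": 0,"roll": 0,"jaw": -1},{"tx": -0.01,"ty": 0,"tz": 0,"roll": 0,"jaw": -1},{"tx": -0.01,"ty": 0,"tz": 0,"roll": 0,"jaw": -1},{"tx": -0.01,"ty": 0,"tz": 0,"roll": 0,"jaw": -1},{"tx": -0.01,"ty": 0,"tz": 0,"roll": 0,"jaw": -1},{"tx": -0.01,"ty": 0,"tz": 0,"roll": 0,"jaw": -1}]}}

```text
time_s: 27.6
ee_pos: [0.4852, -0.0839, 0.1133]
tcp_rot: [-0.0, 0.368, 0.93, -0.0]
force: [0.1, 0.1, 0.9]
finger_gap: 0.002
finger_force: 0.0
```

```bash
python3 - <<'E'
from pin import *
s=readout.sense(); e=s['ee_pos']; r=e[:2]-[.5034,-.1018]
print(s['time_s'],e,"along mm",1000*r@[.730,-.683])
for i in range(2): print(np.round(pinang(18.85,.3),3))
E
```

```text
27.6 [ 0.48516962 -0.08385515  0.113311  ] along mm -25.564508758919956
[27.6   18.83   0.584  0.03 ]
[2.7650e+01 1.8835e+01 5.7900e-01 2.0000e-02]
```

Request:
{"fn": "move_arm", "kwargs": {"moves": [{"tx": -0.01,"ty": 0,"tz": 0,"roll": 0,"jaw": -1},{"tx": -0.01,"ty": 0,"tz": 0,"roll": 0,"jaw": -1},{"tx": -0.01,"ty": 0,"tz": 0,"roll": 0,"jaw": -1},{"tx": -0.01,"ty": 0,"tz": 0,"roll": 0,"jaw": -1},{"tx": -0.01,"ty": 0,"tz": 0,"roll": 0,"jaw": -1},{"tx": -0.01,"ty": 0,"tz": 0,"roll": 0,"jaw": -1},{"tx": -0.01,"ty": 0,"tz": 0,"roll": 0,"jaw": -1},{"tx": -0.01,"ty": 0,"tz": 0,"roll": 0,"jaw": -1},{"tx": 0,"ty": 0,"tz": 0,"roll": 0,"jaw": -1},{"tx": 0,"ty": 0,"tz": 0,"roll": 0,"jaw": -1},{"tx": 0,"ty": 0,"tz": 0,"roll": 0,"jaw": -1},{"tx": 0,"ty": 0,"tz": 0,"roll": 0,"jaw": -1}]}}

```text
time_s: 28.9
ee_pos: [0.488, -0.0866, 0.1133]
tcp_rot: [-0.0, 0.368, 0.93, -0.0]
force: [-0.3, 0.4, -0.8]
finger_gap: 0.001
finger_force: 0.0
```

```bash
python3 - <<'E'
from pin import *
s=readout.sense(); e=s['ee_pos']; r=e[:2]-[.5034,-.1018]
print(s['time_s'],e,"along mm",1000*r@[.730,-.683])
for i in range(3): print(np.round(pinang(18.9,.3),3))
E
```

```text
28.9 [ 0.48803395 -0.08655776  0.11331152] along mm -21.62766223583892
[2.8900e+01 1.8867e+01 6.9900e-01 2.5000e-02]
[2.8950e+01 1.8867e+01 7.3200e-01 2.5000e-02]
[29.    18.87   0.701  0.03 ]
```

Request:
{"fn": "move_arm", "kwargs": {"moves": [{"tx": 0.1,"ty": 0,"tz": 0,"roll": 0,"jaw": -1},{"tx": 0.15,"ty": 0,"tz": 0,"roll": 0,"jaw": -1},{"tx": 0,"ty": 0,"tz": -0.9,"roll": 0,"jaw": -1},{"tx": 0,"ty": 0,"tz": -0.9,"roll": 0,"jaw": -1},{"tx": -0.66,"ty": -0.73,"tz": 0,"roll": 0,"jaw": -1},{"tx": -0.66,"ty": -0.73,"tz": 0,"roll": 0,"jaw": -1},{"tx": -0.66,"ty": -0.73,"tz": 0,"roll": 0,"jaw": -1},{"tx": -0.66,"ty": -0.73,"tz": 0,"roll": 0,"jaw": -1},{"tx": -0.66,"ty": -0.73,"tz": 0,"roll": 0,"jaw": -1},{"tx": -0.66,"ty": -0.73,"tz": 0,"roll": 0,"jaw": -1},{"tx": -0.66,"ty": -0.73,"tz": 0,"roll": 0,"jaw": -1},{"tx": -0.66,"ty": -0.73,"tz": 0,"roll": 0,"jaw": -1}]}}

```text
time_s: 30.25
ee_pos: [0.4714, -0.4729, 0.2031]
tcp_rot: [-0.0, 0.368, 0.93, 0.0]
force: [1.5, 0.3, 0.5]
finger_gap: 0.003
finger_force: 0.0
```

Request:
{"fn": "move_arm", "kwargs": {"moves": [{"tx": 0,"ty": 0,"tz": 0,"roll": 0,"jaw": -1},{"tx": 0,"ty": 0,"tz": 0,"roll": 0,"jaw": -1},{"tx": 0,"ty": 0,"tz": 0,"roll": 0,"jaw": -1},{"tx": 0,"ty": 0,"tz": 0,"roll": 0,"jaw": -1}]}}

```text
time_s: 30.65
ee_pos: [0.4721, -0.47, 0.2033]
tcp_rot: [-0.0, 0.367, 0.93, 0.0]
force: [-0.4, -0.2, 0.9]
finger_gap: 0.002
finger_force: 0.0
```

```bash
python3 - <<'E'
from pin import *
for r in range(2):
    P=viewer.read_camera("top")[0][:,:,::-1]; c=np.array([347,200]); im=cv2.resize(P[200:260,347:397],None,fx=8,fy=8,interpolation=cv2.INTER_CUBIC)
    for th in(60,80,100):
        m=(im.max(2)<th).astype(np.uint8); n,l,st,ce=cv2.connectedComponentsWithStats(m)
        for k in range(1,n):
            if 600<st[k,4]<4000:
                hull=cv2.convexHull(cv2.findContours((l==k).astype(np.uint8),0,1)[0][0]); mm=cv2.moments(hull)
                u=(np.array([mm['m10'],mm['m01']])/mm['m00']+.5)/8-.5+c; q=ray("top",u,.116)[:2]-hub
                if abs(np.hypot(*q)-.075)<.006: print(th,u.round(2),np.hypot(*q).round(4),"dev",(75*(np.arctan2(q[1],q[0])-I0)).round(1))
print(np.round(pinang(18.85,.3),3))
E
```

```text
60 [370.2  225.28] 0.0734 dev -4.3
80 [370.26 225.21] 0.0734 dev -4.0
100 [370.57 225.09] 0.0738 dev -3.0
60 [370.18 225.28] 0.0733 dev -4.3
80 [370.26 225.21] 0.0733 dev -4.0
100 [370.57 225.06] 0.0737 dev -3.0
[3.0750e+01 1.8877e+01 8.2400e-01 2.5000e-02]
```

The top view puts the pin 3–4 mm short and the scene view about 2 mm past. Either way it's well within 12 mm, and the pin is at rest with the arm clear.

```bash
python3 -c "
from rig import workorder; print(workorder.hand_in())"
```

```text
the job is handed in; nothing more can be done
None
```

The job is handed in, with no verdict returned: the flywheel spun freely past the index block and was stopped there with a fingertip on the third pass (6π), rebounded about 20 mm, and was nudged back to rest within about 4 mm of the mark, with the arm clear.

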